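# Sweep the tea lights into the tray

### The job

Clear the dining-room side table: use the fingers to gently sweep the three tea lights along the table top through the open side of the brass tray, until each stands upright and wholly inside it. Only push them: do not pinch, lift or flick them, and leave the shaker, bottle stopper, blue candle cup, white cup and everything else where they stand.

Things in the scene. Friction and masses are not known exactly. Their poses are not given: they have to be found in the camera images.
- light0: unlit large tea light: a bright aluminium cup with ivory wax, a disc 56 mm in diameter and 22 mm high with a 5 mm dark wick above, about 45 g, standing flat on the table. It slides when pushed at its side. Origin: centre of its underside; z up, yaw has no meaning
- light1: unlit large tea light: a bright aluminium cup with ivory wax, a disc 56 mm in diameter and 22 mm high with a 5 mm dark wick above, about 45 g, standing flat on the table. It slides when pushed at its side. Origin: centre of its underside; z up, yaw has no meaning
- light2: unlit large tea light: a bright aluminium cup with ivory wax, a disc 56 mm in diameter and 22 mm high with a 5 mm dark wick above, about 45 g, standing flat on the table. It slides when pushed at its side. Origin: centre of its underside; z up, yaw has no meaning
- tray: three-sided brass tray rail fixed to the table round a dark red pad flush with it (no lip to cross), on the left, mouth roughly to the right. Inside 240 mm wide (x -120 to +120) and 160 mm deep (y -80 at the mouth to +80 at the back wall); walls 6 mm thick, 22 mm high at +x, -x and +y; the -y side is open. Origin: centre of the inside at table level; the way in is along its +y
- shaker: loose green salt shaker with steel top, 36 mm in diameter, 56 mm high, standing among the tea lights. Origin: centre of its underside
- stopper: loose copper bottle stopper standing on its round foot, 38 mm in diameter, 59 mm high, among the tea lights. Origin: centre of its underside
- votive: loose empty blue ceramic candle cup, 48 mm in diameter at the rim, 55 mm high, among the tea lights. Origin: centre of its underside
- cup: white cup, 72 mm in diameter, 62 mm high, loose, standing to the right of the tea lights. Origin: centre of its underside

How it is judged:
By the outcome, as a careful person would: the job done as asked, in the order asked, and still so for the second after the job is handed in, with the robot touching nothing.
It also fails if it takes over 72 s, if anything falls off the work surface, if the arm or the gripper's body presses on something with over 40 N, if the wrist force passes 120 N, or if a joint passes its speed limit or range.

### The arm

A 6-joint arm with a two-finger parallel gripper is mounted at the origin on the work surface. World frame = base frame: x ahead of the robot, y to its left, z up, the work surface at z = 0. Lengths are in mm, angles in rad, forces in N, time in s.
With the tool pointing down it reaches from about 350 to 975 mm from the base axis. Payload 7.1 kg.
Tool frame: the origin (TCP) lies at the very end of the fingers, on their centre line; the grasp point (between the pads) lies 19 mm behind it; z points along the fingers, y is the line along which they close (so a half turn about z gives the same grasp; the last joint's range is limited). The gripper opens to 88 mm and grips with 3 to 60 N. Pads are 20 mm wide; open, the fingers measure 115 mm over their backs; the gripper's body (75 mm by 178 mm) begins 61 mm behind the grasp point.
Start: joints at [-1.274, 0.423, 1.63, -0, 1.089, -0.019], TCP at [194.128, -594.07, 222.675] pointing down, gripper open.
Joint ranges: [-3, 3], [-0.9, 2.11], [0.09, 2.58], [-1.31, 4.45], [0.11, 2.69], [-2.54, 2.54]. Speed limits (rad/s): [2.39, 2.39, 3.01, 3.14, 3.14, 3.14].

### API

Orientations are given as a unit quaternion [w, x, y, z].
In Python, from cell import manip gives the robot as it stands.
- The arm moves only by the tool jog_arm, never from a script. Its argument "targets" is a list of rows, each a list of 5 numbers: the shift along the tool's x, y, z in m, then the turn about the tool's z in degrees, then the opening in per cent of the stroke, from 0 (shut) to 100 (fully open). A call has exactly 8 rows; each row shifts and turns the commanded pose from where the row before left it, along the tool's axes as they then stand; what a row does not reach is not made up. A row lasts 1/8 s, in which the tool goes at most 62.5 mm and 10.7 degrees, less where a joint would pass 70% of its speed; a pose out of reach is approached as far as the arm can. A call with a gripper value outside its range is refused whole. The fingers move at their own pace and stop on an object; the grip force is fixed at half the most. Time passes only in rows, so rows that do not move let the fingers close, or fill a call up. It gives the time, the measured TCP pose, the force, the opening and the grip force at its end, in the units of the state.
- manip.get_obs(): the state, without advancing time (a new reading comes with each control period).
- manip.snapshot(name): name is "side" or "top"; returns (picture, depth): 480x640x3 uint8, red, green, blue; 480x640 float32, mm along the optical axis (not along the pixel's ray), 0 where there is no reading.
- manip.camera_params(name): a dict with "vfov" (degrees; the focal length in pixels is half the picture's height over the tangent of half this angle, whatever the lens; pixels are square), "cx", "cy" (the principal point, pixels), "R" (3x3) and "t" (3): a world point X has camera coordinates R X + t. Camera axes: x right, y down, z forward; pixel columns grow to the right and rows downward; lengths in mm; the calibration is good to about 2 mm. A picture is of the moment at which its call begins. camera_params takes no time and is no camera call.
- manip.sign_off(): hands the job in; it is judged then, once.
The state is a dict: "t": time; "qpos": joint angles; "qd": joint speeds; "effort": joint torques, N m; "tcp_pos": TCP position; "eef_rot": TCP orientation; "ft_force": force on the tool from outside, world axes, zero at the start; "torque": the same for the moment, N m; "gripper_width": finger opening in mm; "finger_force": force on a finger pad.
Only numpy, scipy, OpenCV 4.12 (cv2) and the standard library are available. Lean on these libraries where they do the work, as an engineer would, in place of code of your own. Each camera call takes 0.05 s, during which the arm holds its last target. There are 200 camera calls.

## Working session

There is one attempt and no reset: what is moved stays moved. The work goes in short steps, Python scripts to look and compute and a tool call to move; the robot and the scene stay as the last step left them, time stands still between calls to the robot, and variables do not carry over. Pictures are saved under pics/ and viewed, at most 10 in all, crops included, and the job is handed in when it is done.

Besides the shell and the picture viewer there is one more tool, called after ">>>" by a JSON object that holds its "op" and its "data", one argument or row to a line. jog_arm: Moves the arm, as the interface text tells. Its arguments: {"type":"object","properties":{"targets":{"type":"array"}},"required":["targets"]}

```bash
mkdir -p pics
python3 - <<'E'
from cell import manip
import cv2,numpy as np
for n in("top","side"):
    p,d=manip.snapshot(n); cv2.imwrite(f"pics/{n}0.png",p[...,::-1]); np.save(f"{n}d.npy",d)
    print(n,manip.camera_params(n))
o=manip.get_obs();print(o["t"],o["tcp_pos"],o["eef_rot"],o["gripper_width"])
E
```

```text
top {'vfov': 52.60727898941723, 'cx': 323.7850176341993, 'cy': 246.92367997217377, 'R': array([[-0.01694461, -0.99982245, -0.00824362],
       [-0.99523891,  0.01765724, -0.09585271],
       [ 0.09598125,  0.00658019, -0.99536139]]), 't': array([-70.21922476, 530.11010803, 978.76395197])}
side {'vfov': 49.90257116937222, 'cx': 327.892101183169, 'cy': 240.5263076276361, 'R': array([[-0.9915716 , -0.12932691,  0.00776558],
       [-0.10540734,  0.77042149, -0.6287607 ],
       [ 0.07533291, -0.62427981, -0.77756008]]), 't': array([539.68889597, 141.98259353, 968.874536  ])}
0.1 [ 193.97265988 -593.61007254  221.98523969] [-6.77499777e-04  9.87558395e-01  1.57251221e-01 -1.03732069e-04] 87.99624890948586
```

View pics/top0.png

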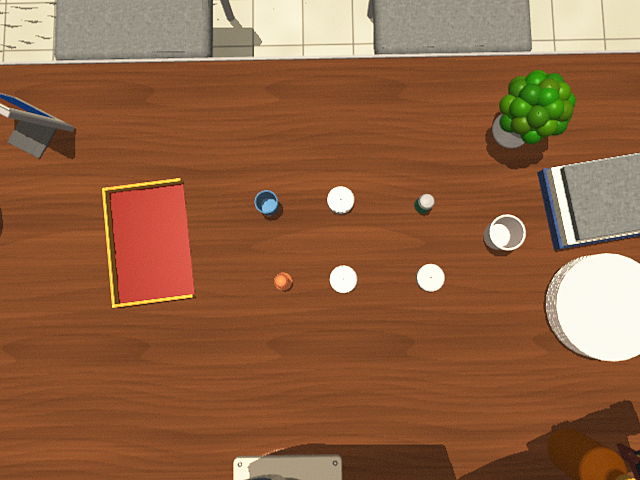

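View pics/side0.png

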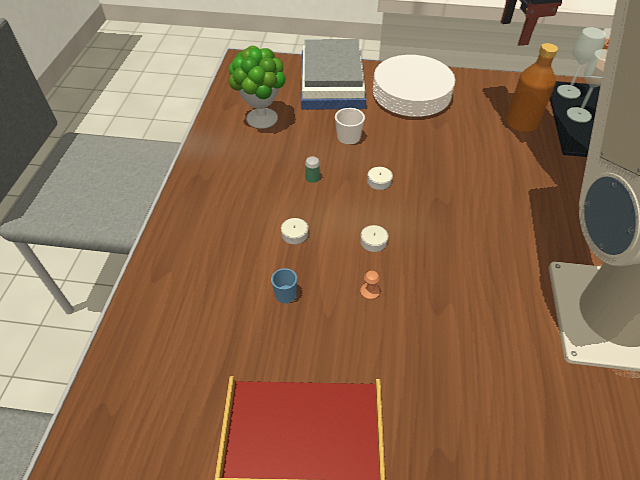

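The top view shows tea lights at (341,200), (343,279) and (431,278), votive (266,203), stopper (283,281), shaker (426,203), cup (505,233). The tray is centred near (150,243) with its mouth on the right. The side view shows the same layout, with clear table between the rows.

```bash
cat > h.py <<'E'
import cv2,numpy as np
from cell import manip
def cast(n,u,v,z):
    c=manip.camera_params(n);f=240/np.tan(np.radians(c["vfov"]/2))
    R,t=c["R"],c["t"];r=R.T@np.array([(u-c["cx"])/f,(v-c["cy"])/f,1]);o=-R.T@t
    return (o+r*(z-o[2])/r[2])[:2].round(1)
def cents(mask,amin,amax):
    n,l,s,c=cv2.connectedComponentsWithStats(mask.astype(np.uint8))
    return [(c[i],s[i,4]) for i in range(1,n) if amin<s[i,4]<amax]
def white(p):
    h=cv2.cvtColor(p,cv2.COLOR_RGB2HSV);return (h[...,2]>190)&(h[...,1]<60)
def lights(p,n="top"):
    m=white(p);m[:120]=0
    m=cv2.morphologyEx(m.astype(np.uint8),cv2.MORPH_CLOSE,np.ones((5,5)))
    return [(c.round(1),a,cast(n,*c,22)) for c,a in cents(m,100,1100)]
E
python3 - <<'E'
from h import *
p=cv2.imread("pics/top0.png")[...,::-1].copy()
for x in lights(p):print("white",x)
h=cv2.cvtColor(p,cv2.COLOR_RGB2HSV);H,S,V=cv2.split(h)
red=((H<6)|(H>174))&(S>170)&(V>120);red[:,230:]=0
c=max(cv2.findContours(red.astype(np.uint8),0,2)[0],key=cv2.contourArea)
b=cv2.boxPoints(cv2.minAreaRect(c));print("pad",[cast("top",*q,0) for q in b])
for n,m,z in(("blue",(H>95)&(H<125)&(S>80),55),("cop",(H>4)&(H<14)&(S>120)&(V>190),55),("green",(H>60)&(H<95)&(S>60),45)):
    m=m.copy();m[:150]=0;m[350:]=0;m[:,:230]=0;m[:,520:]=0
    for q,a in cents(m,30,900):print(n,q.round(),a,cast("top",*q,z))
print("shaker top",cast("top",427,201,56),"cup",cast("top",505,233,62), "wall yellow")
yl=(H>18)&(H<35)&(S>120)&(V>130);yl[:,230:]=0
c=np.vstack([k for k in cv2.findContours(yl.astype(np.uint8),0,2)[0] if cv2.contourArea(k)>20 ]);b=cv2.boxPoints(cv2.minAreaRect(c));print("walls",[cast("top",*q,22) for q in b])
# side check
q=cv2.imread("pics/side0.png")[...,::-1].copy();print(lights(q,"side"))
E
```

```text
white (array([572.8, 202.7]), np.int32(873), array([ 612.4, -599.7]))
white (array([340.2, 199. ]), np.int32(549), array([ 629.4, -115.5]))
white (array([426.6, 200.3]), np.int32(142), array([ 623.3, -295.8]))
white (array([503.2, 233.4]), np.int32(591), array([ 550.7, -451.8]))
white (array([342.8, 278.8]), np.int32(584), array([ 462.5, -117.5]))
white (array([430.1, 277.1]), np.int32(585), array([ 462.8, -297.1]))
white (array([242. , 467.8]), np.int32(350), array([90.4, 90.8]))
pad [array([659.7, 382.9]), array([673.1, 220.8]), array([434.1, 194.7]), array([421. , 353.2])]
blue [266. 202.] 447 [618.7  35.1]
cop [282. 279.] 146 [462.7   5.4]
green [419. 208.] 65 [ 603.4 -275.8]
shaker top [ 615.3 -289.5] cup [ 546.7 -440.9] wall yellow
walls [array([666.4, 391.3]), array([681.1, 221.5]), array([426.5, 192.8]), array([412.3, 358.4])]
[(array([379.6, 174.8]), np.int32(322), array([ 464.6, -296.7])), (array([634.2, 204.7]), np.int32(122), array([ -89.5, -279.4])), (array([294. , 227.6]), np.int32(428), array([ 630.4, -114.9])), (array([374. , 235.1]), np.int32(439), array([ 464.3, -117.3]))]
```

>>> {"op": "jog_arm", "data": {
  "targets": [
    [0.045,-0.0425,0,0,36],
    [0.045,-0.0425,0,0,36],
    [0.045,-0.0425,0,0,36],
    [0.045,-0.0425,0,0,36],
    [0.045,-0.0425,0,0,36],
    [0.045,-0.0425,0,0,36],
    [0.045,-0.0425,0,0,36],
    [0.045,-0.0425,0,0,36]
  ]
}}

```text
t: 1.1
tcp_pos: [431.3, -157.2, 222.7]
eef_rot: [0.0, 0.988, 0.157, 0.0]
ft_force: [-0.1, -1.3, -0.4]
gripper_width: 31.6
finger_force: 0.0
```

>>> {"op": "jog_arm", "data": {
  "targets": [
    [0,0,0,-8.5,36],
    [0,0,0.02,-8.5,36],
    [0,0,0.02,-8.5,36],
    [0,0,0.02,-8.5,36],
    [0,0,0.02,0,36],
    [0,0,0.02,0,36],
    [0,0,0.02,0,36],
    [0,0,0,0,36]
  ]
}}

```text
t: 2.1
tcp_pos: [429.5, -158.6, 101.5]
eef_rot: [-0.001, 0.898, 0.439, -0.001]
ft_force: [0.9, -0.2, 0.3]
gripper_width: 31.8
finger_force: 0.0
```

```bash
cat > sim.py <<'E'
import numpy as np
def sim(x,y,phi,segs,obs,d=33):
    """segs: (rows, step mm, turn deg). prints TCP/disc and min clearance to obstacles (disc and fork)"""
    for n,s,w in segs:
        m=1e9
        for _ in range(n):
            a=np.radians(phi);x+=s*np.sin(a);y+=s*np.cos(a);phi+=w;a=np.radians(phi)
            D=np.array([x+d*np.sin(a),y+d*np.cos(a)])
            for ox,oy,r in obs:
                m=min(m,np.hypot(D[0]-ox,D[1]-oy)-r-28,np.hypot(x-ox,y-oy)-r-31)
        print((n,s,w),"tcp",round(x),round(y),"phi",round(phi),"disc",D.round(),"clr",round(m))
OB=[(619,35,24),(463,5,19)]
E
python3 - <<'E'
from sim import *
sim(429.5,-158.6,38,[(8,18,0),(10,15,-4),(4,20,0),(5,15,4),(8,20,0)],OB)
E
```

```text
(8, 18, 0) tcp 518 -45 phi 38 disc [538. -19.] clr 25
(10, 15, -4) tcp 568 93 phi -2 disc [567. 126.] clr 2
(4, 20, 0) tcp 566 173 phi -2 disc [564. 206.] clr 38
(5, 15, 4) tcp 573 247 phi 18 disc [584. 279.] clr 107
(8, 20, 0) tcp 623 399 phi 18 disc [633. 431.] clr 180
```

>>> {"op": "jog_arm", "data": {
  "targets": [
    [0,0,0.03,0,36],
    [0,0,0.03,0,36],
    [0,0,0.025,0,36],
    [0,0,0.01,0,36],
    [0,0,0,0,36],
    [0.005,0,0,0,36],
    [0.005,0,0,0,36],
    [0.005,0,0,0,36]
  ]
}}

```text
t: 3.1
tcp_pos: [440.6, -147.0, 8.3]
eef_rot: [0.0, 0.898, 0.439, 0.0]
ft_force: [0.3, -0.6, -0.1]
gripper_width: 31.5
finger_force: 0.0
```

Run:
```python
from sim import *
for segs in ([(5,14,0),(8,16,-4.5),(3,16,0),(5,16,4),(7,15,0)],[(4,14,0),(10,14,-4),(3,14,1),(5,14,5),(9,14,0)]):
    sim(440,-147,38,segs,OB);print()
```

```text
(5, 14, 0) tcp 483 -92 phi 38 disc [503. -66.] clr 35
(8, 16, -4.5) tcp 531 25 phi 2 disc [532.  58.] clr 14
(3, 16, 0) tcp 532 73 phi 2 disc [534. 106.] clr 27
(5, 16, 4) tcp 546 151 phi 22 disc [559. 182.] clr 46
(7, 15, 0) tcp 586 248 phi 22 disc [598. 279.] clr 91

(4, 14, 0) tcp 474 -103 phi 38 disc [495. -77.] clr 41
(10, 14, -4) tcp 521 26 phi -2 disc [520.  59.] clr 7
(3, 14, 1) tcp 521 68 phi 1 disc [521. 101.] clr 18
(5, 14, 5) tcp 534 136 phi 26 disc [548. 166.] clr 46
(9, 14, 0) tcp 589 249 phi 26 disc [604. 279.] clr 84
```

>>> {"op": "jog_arm", "data": {
  "targets": [
    [0.006,0,0,0,36],
    [0.008,0,0,0,36],
    [0.014,0,0,0,36],
    [0.014,0,0,0,36],
    [0.014,0,0,0,36],
    [0.014,0,0,0,36],
    [0.016,0,0,-4.5,36],
    [0.016,0,0,-4.5,36]
  ]
}}

```text
t: 4.1
tcp_pos: [502.3, -65.1, 7.7]
eef_rot: [0.0, 0.861, 0.509, 0.0]
ft_force: [-0.5, -0.8, 0.7]
gripper_width: 31.2
finger_force: 0.6
```

```bash
cat > look.py <<'E'
from h import *
import sys
p,_=manip.snapshot("side");q,_=manip.snapshot("top")
cv2.imwrite(f"pics/{sys.argv[1]}.png",q[100:350,80:560,::-1]);cv2.imwrite(f"pics/{sys.argv[1]}s.png",p[...,::-1])
for n,i in(("side",p),("top",q)):
    for c,a,w in lights(i,n):
        if 380<w[0]<700 and -340<w[1]<400:print(n,c,a,w)
E
python3 look.py b1
```

```text
side [386.1 176. ] 110 [ 449.7 -294.6]
side [294.  227.6] 430 [ 630.4 -114.9]
side [341.5 266. ] 402 [521.6 -30.2]
top [340.1 199.1] 555 [ 629.1 -115.2]
top [426.6 200.2] 140 [ 623.4 -296. ]
top [261.3 268.3] 396 [486.9  50.6]
top [430.1 277.2] 582 [ 462.7 -297.1]
```

View pics/b1s.png

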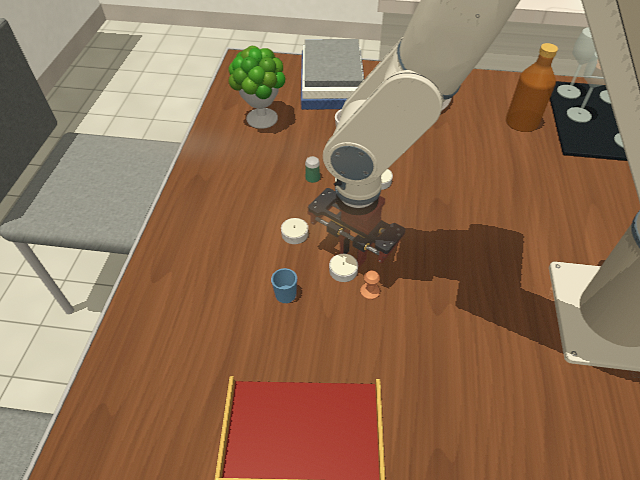

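The side view shows the tea light at (343,267) seated in the fork and entering the gap between the cup (285,285) and the stopper (371,285). Nothing else has moved.

Run:
```python
from sim import *
for segs in ([(6,15,-5),(2,16,0),(3,16,0),(5,16,4),(6,16,0)],[(6,14,-6),(2,16,1),(3,16,1),(5,16,5),(6,16,0)]):
    sim(503,-64,29,segs,OB,38);print()
```

```text
(6, 15, -5) tcp 528 21 phi -1 disc [528.  59.] clr 13
(2, 16, 0) tcp 528 53 phi -1 disc [527.  91.] clr 23
(3, 16, 0) tcp 527 101 phi -1 disc [526. 139.] clr 41
(5, 16, 4) tcp 537 180 phi 19 disc [549. 216.] clr 69
(6, 16, 0) tcp 568 271 phi 19 disc [580. 307.] clr 123

(6, 14, -6) tcp 523 16 phi -7 disc [518.  54.] clr 10
(2, 16, 1) tcp 519 48 phi -5 disc [516.  86.] clr 14
(3, 16, 1) tcp 516 96 phi -2 disc [515. 134.] clr 31
(5, 16, 5) tcp 527 174 phi 23 disc [542. 209.] clr 69
(6, 16, 0) tcp 565 263 phi 23 disc [579. 298.] clr 121
```

>>> {"op": "jog_arm", "data": {
  "targets": [
    [0.015,0,0,-5,36],
    [0.015,0,0,-5,36],
    [0.015,0,0,-5,36],
    [0.015,0,0,-5,36],
    [0.015,0,0,-5,36],
    [0.015,0,0,-5,36],
    [0.016,0,0,0,36],
    [0.016,0,0,0,36]
  ]
}}

```text
t: 5.2
tcp_pos: [525.9, 52.0, 7.6]
eef_rot: [-0.0, 0.701, 0.713, -0.0]
ft_force: [-0.2, -0.7, -0.4]
gripper_width: 31.4
finger_force: 0.1
```

Run:
```python
from sim import *
for segs in ([(2,16,1),(6,16,5),(6,16,0),(4,12,-4)],[(8,16,4),(8,15,0)]):
    sim(528,53,-1,segs,OB,38);print()
```

```text
(2, 16, 1) tcp 528 85 phi 1 disc [528. 123.] clr 41
(6, 16, 5) tcp 550 177 phi 31 disc [569. 210.] clr 57
(6, 16, 0) tcp 599 260 phi 31 disc [619. 292.] clr 112
(4, 12, -4) tcp 620 303 phi 15 disc [629. 340.] clr 180

(8, 16, 4) tcp 556 176 phi 31 disc [576. 209.] clr 41
(8, 15, 0) tcp 618 279 phi 31 disc [638. 312.] clr 108
```

Plan 1 of these; turn into the tray.

>>> {"op": "jog_arm", "data": {
  "targets": [
    [0.016,0,0,1,36],
    [0.016,0,0,1,36],
    [0.016,0,0,5,36],
    [0.016,0,0,5,36],
    [0.016,0,0,5,36],
    [0.016,0,0,5,36],
    [0.016,0,0,5,36],
    [0.016,0,0,5,36]
  ]
}}

```text
t: 6.2
tcp_pos: [547.4, 176.6, 7.6]
eef_rot: [-0.0, 0.871, 0.491, -0.0]
ft_force: [0.8, -0.3, 0.1]
gripper_width: 31.5
finger_force: 0.2
```

```bash
python3 look.py b2
```

```text
side [298.9 377.8] 711 [566.1 209.4]
top [340.2 198.9] 546 [ 629.4 -115.4]
top [426.7 200.3] 137 [ 623.2 -296.1]
top [430.1 277.2] 578 [ 462.6 -297.1]
```

>>> {"op": "jog_arm", "data": {
  "targets": [
    [0.016,0,0,0,36],
    [0.016,0,0,0,36],
    [0.016,0,0,-1,36],
    [0.016,0,0,-1,36],
    [0.016,0,0,-1,36],
    [0.014,0,0,-1,36],
    [0.01,0,0,0,36],
    [0.006,0,0,0,36]
  ]
}}

```text
t: 7.3
tcp_pos: [602.1, 271.9, 7.6]
eef_rot: [-0.0, 0.852, 0.523, -0.0]
ft_force: [-0.3, -1.0, 1.1]
gripper_width: 31.6
finger_force: 0.3
```

>>> {"op": "jog_arm", "data": {
  "targets": [
    [0,0,0,0,36],
    [-0.01,0,0,0,36],
    [-0.03,0,0,0,36],
    [-0.03,0,0,0,36],
    [0,0,-0.05,0,36],
    [0,0,-0.06,0,36],
    [-0.05,0,0,0,36],
    [-0.06,0,0,0,36]
  ]
}}

```text
t: 8.3
tcp_pos: [520.1, 109.7, 118.7]
eef_rot: [0.001, 0.852, 0.524, 0.001]
ft_force: [0.8, -0.1, -1.2]
gripper_width: 31.2
finger_force: 0.0
```

```bash
python3 look.py b3
```

```text
side [287.1 224. ] 113 [ 646.4 -122.6]
side [256.6 429.9] 997 [617.6 303.5]
top [340.2 199. ] 549 [ 629.4 -115.5]
top [426.6 200.2] 140 [ 623.3 -296. ]
top [430.1 277.2] 581 [ 462.7 -297.1]
```

View pics/b3.png

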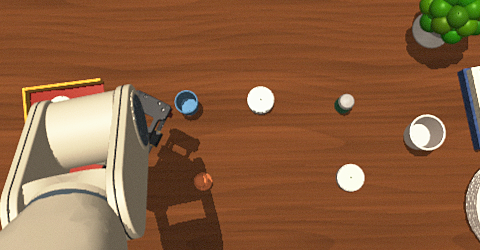

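The crop shows the first light's white disc in the tray, at about (60,98), partly hidden by the arm. Votive (187,102), stopper (203,181), shaker (346,103) and cup (425,132) are undisturbed.

>>> {"op": "jog_arm", "data": {
  "targets": [
    [-0.0345,0.05,0,0,36],
    [-0.0345,0.05,0,0,36],
    [-0.0345,0.05,0,0,36],
    [-0.0345,0.05,0,0,36],
    [-0.0345,0.05,0,0,36],
    [0,0,0,-9.5,36],
    [0,0,0,-9.5,36],
    [0,0,0,-9.5,36]
  ]
}}

```text
t: 9.4
tcp_pos: [664.8, -156.6, 117.3]
eef_rot: [-0.0, 0.696, 0.718, -0.0]
ft_force: [-0.3, -0.5, -0.4]
gripper_width: 31.9
finger_force: 0.0
```

>>> {"op": "jog_arm", "data": {
  "targets": [
    [0,0,0,-9.5,36],
    [0,0,0,-9.5,36],
    [0,0,0,-9.5,36],
    [0,0,0,-9.5,36],
    [0,0,0.03,0,36],
    [0,0,0.03,0,36],
    [0,0,0,0,36],
    [0,0,0,0,36]
  ]
}}

```text
t: 10.4
tcp_pos: [665.8, -156.3, 58.5]
eef_rot: [0.0, 0.426, 0.905, 0.0]
ft_force: [-0.1, -0.0, 0.9]
gripper_width: 31.8
finger_force: 0.0
```

Run:
```python
from sim import *
for segs in ([(5,14,0),(3,15,5),(5,15,5),(3,16,0),(4,16,-3.5),(4,16,-3),(8,10,0)],[(4,14,0),(4,14,4),(6,15,4),(2,15,0),(4,16,-3),(4,16,-2),(8,10,0)]):
    sim(674,-168+20,-40,[(1,20,0)]+segs,OB,38);print()
```

```text
(1, 20, 0) tcp 661 -133 phi -40 disc [ 637. -104.] clr 88
(5, 14, 0) tcp 616 -79 phi -40 disc [592. -50.] clr 37
(3, 15, 5) tcp 590 -42 phi -25 disc [574.  -8.] clr 10
(5, 15, 5) tcp 571 30 phi 0 disc [571.  68.] clr -7
(3, 16, 0) tcp 571 78 phi 0 disc [571. 116.] clr -6
(4, 16, -3.5) tcp 565 141 phi -14 disc [556. 178.] clr 21
(4, 16, -3) tcp 545 202 phi -26 disc [528. 236.] clr 80
(8, 10, 0) tcp 510 274 phi -26 disc [493. 308.] clr 137

(1, 20, 0) tcp 661 -133 phi -40 disc [ 637. -104.] clr 88
(4, 14, 0) tcp 625 -90 phi -40 disc [601. -61.] clr 45
(4, 14, 4) tcp 594 -43 phi -24 disc [578.  -9.] clr 8
(6, 15, 4) tcp 572 43 phi 0 disc [572.  81.] clr -9
(2, 15, 0) tcp 572 73 phi 0 disc [572. 111.] clr -3
(4, 16, -3) tcp 567 137 phi -12 disc [559. 174.] clr 17
(4, 16, -2) tcp 551 199 phi -20 disc [538. 234.] clr 75
(8, 10, 0) tcp 523 274 phi -20 disc [510. 310.] clr 132
```

Run:
```python
from sim import *
for segs in ([(1,17,0),(7,14,0),(1,14,0),(7,15,6),(2,16,-1),(6,16,-5),(6,16,0)],[(1,17,0),(8,14,0),(1,14,0),(7,14,6),(2,16,-1),(6,16,-5),(6,16,0)]):
    sim(665.5,-156.5,-39.6,segs,OB,38);print()
```

```text
(1, 17, 0) tcp 655 -143 phi -40 disc [ 630. -114.] clr 98
(7, 14, 0) tcp 592 -68 phi -40 disc [568. -39.] clr 38
(1, 14, 0) tcp 583 -57 phi -40 disc [559. -28.] clr 35
(7, 15, 6) tcp 545 38 phi 2 disc [547.  76.] clr 19
(2, 16, -1) tcp 547 70 phi 0 disc [547. 108.] clr 20
(6, 16, -5) tcp 527 163 phi -30 disc [508. 196.] clr 34
(6, 16, 0) tcp 479 247 phi -30 disc [460. 280.] clr 119

(1, 17, 0) tcp 655 -143 phi -40 disc [ 630. -114.] clr 98
(8, 14, 0) tcp 583 -57 phi -40 disc [559. -28.] clr 35
(1, 14, 0) tcp 574 -46 phi -40 disc [550. -17.] clr 34
(7, 14, 6) tcp 539 43 phi 2 disc [541.  81.] clr 24
(2, 16, -1) tcp 540 75 phi 0 disc [540. 113.] clr 28
(6, 16, -5) tcp 520 168 phi -30 disc [501. 201.] clr 42
(6, 16, 0) tcp 473 251 phi -30 disc [454. 284.] clr 126
```

>>> {"op": "jog_arm", "data": {
  "targets": [
    [0,0,0.02,0,36],
    [0,0,0.02,0,36],
    [0,0,0.011,0,36],
    [0,0,0,0,36],
    [0.005,0,0,0,36],
    [0.006,0,0,0,36],
    [0.006,0,0,0,36],
    [0.008,0,0,0,36]
  ]
}}

```text
t: 11.4
tcp_pos: [649.4, -136.5, 7.1]
eef_rot: [0.0, 0.426, 0.905, 0.0]
ft_force: [0.7, -0.9, -0.1]
gripper_width: 31.8
finger_force: 0.4
```

>>> {"op": "jog_arm", "data": {
  "targets": [
    [0.012,0,0,0,36],
    [0.014,0,0,0,36],
    [0.015,0,0,0,36],
    [0.015,0,0,0,36],
    [0.015,0,0,0,36],
    [0.015,0,0,0,36],
    [0.015,0,0,0,36],
    [0.014,0,0,0,36]
  ]
}}

```text
t: 12.4
tcp_pos: [575.5, -47.4, 6.7]
eef_rot: [0.0, 0.426, 0.905, 0.0]
ft_force: [1.0, -0.5, 1.5]
gripper_width: 31.5
finger_force: 0.8
```

```bash
python3 look.py a1
```

```text
side [379.7 174.7] 324 [ 464.5 -296.8]
side [323.7 275. ] 151 [553.2  -4.1]
side [256.6 429.9] 996 [617.6 303.5]
top [426.6 200.4] 122 [ 622.9 -295.8]
top [140.3 208.4] 522 [617.  303.9]
top [241.5 224.6] 190 [578.9  91.5]
top [330.3 236.9] 306 [549.9 -93.4]
top [430.2 277.1] 573 [ 462.8 -297.3]
```

>>> {"op": "jog_arm", "data": {
  "targets": [
    [0.014,0,0,6,36],
    [0.014,0,0,6,36],
    [0.014,0,0,6,36],
    [0.014,0,0,6,36],
    [0.014,0,0,6,36],
    [0.014,0,0,6,36],
    [0.014,0,0,6,36],
    [0.016,0,0,-1,36]
  ]
}}

```text
t: 13.5
tcp_pos: [541.3, 57.3, 6.5]
eef_rot: [-0.0, 0.715, 0.699, -0.0]
ft_force: [0.7, -1.3, -0.0]
gripper_width: 31.4
finger_force: 0.4
```

```bash
python3 look.py a2
```

```text
side [320.5 322.6] 399 [544.9 100.3]
side [256.6 429.9] 996 [617.6 303.5]
top [426.8 200.3] 136 [ 623.1 -296.2]
top [140.4 208.5] 531 [616.8 303.8]
top [160.6 253. ] 163 [522.4 259.8]
top [430.2 277.2] 576 [ 462.6 -297.2]
```

View pics/a2s.png

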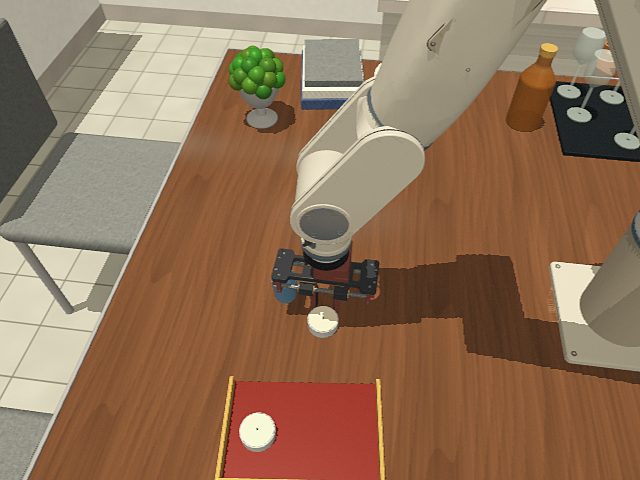

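The side view shows the second light at (322,321), seated in the fork and past the votive and stopper. The first light is at (257,431) in the tray.

>>> {"op": "jog_arm", "data": {
  "targets": [
    [0.016,0,0,-1,36],
    [0.016,0,0,-5,36],
    [0.016,0,0,-5,36],
    [0.016,0,0,-5,36],
    [0.016,0,0,-5,36],
    [0.016,0,0,-5,36],
    [0.016,0,0,-5,36],
    [0.016,0,0,0,36]
  ]
}}

```text
t: 14.6
tcp_pos: [513.9, 180.6, 6.6]
eef_rot: [-0.0, 0.503, 0.864, 0.0]
ft_force: [0.5, -0.7, 0.4]
gripper_width: 31.6
finger_force: 0.2
```

```bash
python3 look.py a3
```

```text
side [338.2 392.4] 296 [497.9 225.9]
side [256.6 429.9] 995 [617.6 303.5]
top [426.7 200.2] 139 [ 623.4 -296.1]
top [430.1 277.2] 581 [ 462.7 -297.1]
```

>>> {"op": "jog_arm", "data": {
  "targets": [
    [0.014,0,0,2,36],
    [0.014,0,0,2,36],
    [0.014,0,0,2,36],
    [0.014,0,0,2,36],
    [0.014,0,0,2,36],
    [0.012,0,0,2,36],
    [0.008,0,0,0,36],
    [0.005,0,0,0,36]
  ]
}}

```text
t: 15.7
tcp_pos: [476.0, 266.5, 6.7]
eef_rot: [0.0, 0.591, 0.807, -0.0]
ft_force: [-0.3, 0.2, -0.5]
gripper_width: 31.3
finger_force: 0.2
```

>>> {"op": "jog_arm", "data": {
  "targets": [
    [0,0,0,0,36],
    [-0.01,0,0,0,36],
    [-0.03,0,0,0,36],
    [-0.03,0,0,0,36],
    [0,0,-0.05,0,36],
    [0,0,-0.06,0,36],
    [-0.05,0,0,0,36],
    [-0.06,0,0,0,36]
  ]
}}

```text
t: 16.7
tcp_pos: [531.3, 93.6, 117.9]
eef_rot: [0.001, 0.59, 0.807, 0.001]
ft_force: [0.2, -0.4, -0.1]
gripper_width: 31.8
finger_force: 0.0
```

```bash
python3 look.py a4
```

```text
side [256.6 429.9] 995 [617.6 303.5]
side [352.9 440.6] 1029 [466.3 300. ]
top [426.6 200.3] 142 [ 623.3 -295.8]
top [430.1 277.2] 580 [ 462.7 -297.1]
```

>>> {"op": "jog_arm", "data": {
  "targets": [
    [-0.05,-0.027,0,0,36],
    [-0.05,-0.027,0,0,36],
    [-0.05,-0.027,0,0,36],
    [-0.05,-0.027,0,0,36],
    [-0.05,-0.027,0,0,36],
    [-0.05,-0.027,0,0,36],
    [-0.05,-0.026,0,0,36],
    [-0.05,-0.026,0,0,36]
  ]
}}

```text
t: 17.8
tcp_pos: [446.4, -352.7, 116.5]
eef_rot: [-0.0, 0.591, 0.807, 0.0]
ft_force: [-0.3, -0.2, 0.3]
gripper_width: 31.6
finger_force: 0.0
```

>>> {"op": "jog_arm", "data": {
  "targets": [
    [0,0,0,8,36],
    [0,0,0,8,36],
    [0,0,0,8,36],
    [0,0,0,8.5,36],
    [0,0,0.03,0,36],
    [0,0,0.03,0,36],
    [0,0,0,0,36],
    [0,0,0,0,36]
  ]
}}

```text
t: 18.8
tcp_pos: [447.5, -351.3, 57.3]
eef_rot: [0.0, 0.793, 0.609, 0.0]
ft_force: [-0.6, -0.5, -0.3]
gripper_width: 31.8
finger_force: 0.0
```

Run:
```python
from h import *
from sim import *
o=manip.get_obs();x,y,z=o["tcp_pos"];q=o["eef_rot"];phi=90-2*np.degrees(np.arctan2(q[2],q[1]));print(x,y,z,phi)
a=np.radians(phi);r=np.array([463.5-x,-297-y]);print("along",r@[np.sin(a),np.cos(a)],"lat",r@[np.cos(a),-np.sin(a)])
sim(x,y,phi,[(1,22,0),(16,16,0),(4,16,-3.5),(4,16,0),(8,16,0),(2,16,0)],OB,38)
```

```text
447.5237181587081 -351.26810542588305 57.267927448657026 14.909656044665397
along 56.55167438917776 lat 1.475456460749233
(1, 22, 0) tcp 453 -330 phi 15 disc [ 463. -293.] clr 251
(16, 16, 0) tcp 519 -83 phi 15 disc [529. -46.] clr 36
(4, 16, -3.5) tcp 530 -20 phi 1 disc [530.  18.] clr 21
(4, 16, 0) tcp 531 44 phi 1 disc [531.  82.] clr 18
(8, 16, 0) tcp 533 172 phi 1 disc [533. 210.] clr 37
(2, 16, 0) tcp 533 204 phi 1 disc [534. 242.] clr 121
```

>>> {"op": "jog_arm", "data": {
  "targets": [
    [0,0,0.02,0,36],
    [0,0,0.02,0,36],
    [0,0,0.01,0,36],
    [0.005,0,0,0,36],
    [0.006,0,0,0,36],
    [0.006,0,0,0,36],
    [0.006,0,0,0,36],
    [0.01,0,0,0,36]
  ]
}}

```text
t: 19.8
tcp_pos: [456.2, -319.0, 7.0]
eef_rot: [0.0, 0.793, 0.609, 0.0]
ft_force: [-0.4, 0.2, -0.9]
gripper_width: 31.7
finger_force: 0.3
```

>>> {"op": "jog_arm", "data": {
  "targets": [
    [0.015,0,0,0,36],
    [0.016,0,0,0,36],
    [0.016,0,0,0,36],
    [0.016,0,0,0,36],
    [0.016,0,0,0,36],
    [0.016,0,0,0,36],
    [0.016,0,0,0,36],
    [0.016,0,0,0,36]
  ]
}}

```text
t: 20.8
tcp_pos: [488.7, -195.5, 6.7]
eef_rot: [-0.0, 0.793, 0.609, -0.0]
ft_force: [-0.6, -0.8, 0.6]
gripper_width: 31.4
finger_force: 0.5
```

```bash
python3 look.py c1
```

```text
side [358.5 219.2] 306 [ 499.7 -156.2]
side [256.6 429.9] 996 [617.6 303.5]
side [352.9 440.6] 1031 [466.3 300. ]
top [426.6 200.4] 122 [ 622.9 -295.8]
top [140.4 208.4] 523 [617.  303.8]
top [358.2 276.4] 428 [ 466.9 -149.3]
top [140.6 281.1] 553 [464.9 300.4]
top [446.3 304.6] 139 [ 406. -328.]
```

>>> {"op": "jog_arm", "data": {
  "targets": [
    [0.016,0,0,0,36],
    [0.016,0,0,0,36],
    [0.016,0,0,0,36],
    [0.016,0,0,0,36],
    [0.016,0,0,0,36],
    [0.016,0,0,0,36],
    [0.016,0,0,0,36],
    [0.016,0,0,-3,36]
  ]
}}

```text
t: 21.9
tcp_pos: [521.7, -71.8, 6.7]
eef_rot: [0.0, 0.776, 0.631, 0.0]
ft_force: [-1.1, 0.4, -0.3]
gripper_width: 31.4
finger_force: 0.1
```

>>> {"op": "jog_arm", "data": {
  "targets": [
    [0.016,0,0,-3,36],
    [0.016,0,0,-3,36],
    [0.016,0,0,-3,36],
    [0.016,0,0,-1,36],
    [0.016,0,0,0,36],
    [0.016,0,0,0,36],
    [0.016,0,0,0,36],
    [0.016,0,0,0,36]
  ]
}}

```text
t: 22.9
tcp_pos: [531.7, 55.6, 6.7]
eef_rot: [-0.0, 0.719, 0.695, -0.0]
ft_force: [0.1, 0.3, -0.0]
gripper_width: 31.7
finger_force: 0.1
```

```bash
python3 look.py c2
```

```text
side [325.6 322.5] 398 [535.7  98.8]
side [256.6 429.9] 996 [617.6 303.5]
side [352.9 440.6] 1029 [466.3 300. ]
top [426.6 200.2] 140 [ 623.4 -296. ]
top [140.4 208.5] 537 [616.9 303.8]
top [161.7 259.1] 185 [509.8 257.3]
top [137.1 275.3] 229 [477.  307.8]
```

>>> {"op": "jog_arm", "data": {
  "targets": [
    [0.016,0,0,0,36],
    [0.016,0,0,0,36],
    [0.016,0,0,0,36],
    [0.016,0,0,0,36],
    [0.016,0,0,0,36],
    [0.016,0,0,0,36],
    [0.016,0,0,0,36],
    [0.014,0,0,0,36]
  ]
}}

```text
t: 24.0
tcp_pos: [536.0, 181.5, 6.7]
eef_rot: [0.0, 0.719, 0.695, 0.0]
ft_force: [-0.1, -0.5, -0.0]
gripper_width: 31.8
finger_force: 0.1
```

>>> {"op": "jog_arm", "data": {
  "targets": [
    [0.014,0,0,0,36],
    [0.014,0,0,0,36],
    [0.012,0,0,0,36],
    [0.01,0,0,0,36],
    [0.007,0,0,0,36],
    [0.004,0,0,0,36],
    [0,0,0,0,36],
    [-0.01,0,0,0,36]
  ]
}}

```text
t: 25.0
tcp_pos: [537.7, 231.2, 6.7]
eef_rot: [0.0, 0.719, 0.695, 0.0]
ft_force: [0.5, 0.6, 0.8]
gripper_width: 31.6
finger_force: 0.0
```

>>> {"op": "jog_arm", "data": {
  "targets": [
    [-0.03,0,0,0,36],
    [-0.03,0,0,0,36],
    [0,0,-0.05,0,36],
    [0,0,-0.06,0,36],
    [-0.06,0,-0.01,0,36],
    [-0.06,0,0,0,36],
    [-0.06,0,0,0,36],
    [-0.06,0,0,0,36]
  ]
}}

```text
t: 26.0
tcp_pos: [526.9, -71.0, 126.9]
eef_rot: [0.0, 0.719, 0.695, 0.0]
ft_force: [1.8, 0.0, 0.5]
gripper_width: 31.7
finger_force: 0.0
```

```bash
python3 look.py c3
```

```text
side [308.5 419.5] 956 [539.4 276.7]
side [256.6 429.9] 995 [617.6 303.5]
side [352.9 440.6] 1029 [466.3 300. ]
top [426.7 200.3] 133 [ 623.1 -296.1]
top [140.4 208.5] 530 [616.8 303.8]
top [365.2 244.6] 101 [ 532.5 -165.3]
top [152.5 245.6] 555 [538.2 276.9]
top [140.6 281.1] 562 [464.9 300.3]
```

View pics/c3s.png

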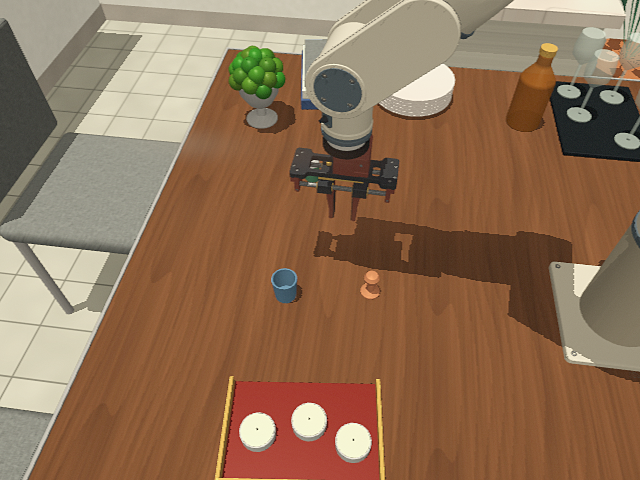

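View pics/c3.png

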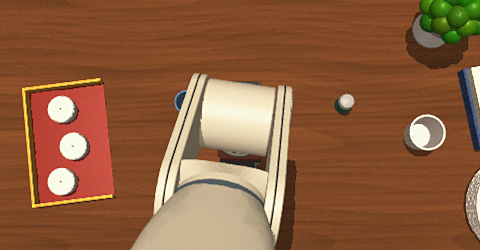

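Both views show all three lights upright inside the tray: side view (257,431), (309,420), (353,441). Votive, stopper, shaker and cup are in place, and the fingers are clear.

```bash
python3 -c "
from cell import manip
print(manip.sign_off())"
```

```text
the job is handed in; nothing more can be done
None
```

All three tea lights are upright and wholly inside the brass tray, moved only by pushing; in the final pictures nothing else had been moved, and the job was handed in at about 26 s.

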